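# Clamp a wash flask on the shaker and hold it down

## Robot

A 6-joint arm with a two-finger parallel gripper is mounted at the origin on the work surface. World frame = base frame: x ahead of the robot, y to its left, z up, the work surface at z = 0. Lengths are in m, angles in rad, forces in N, time in s.
With the tool pointing down it reaches from about 0.35 to 0.85 m from the base axis. Payload 8.1 kg.
Tool frame: the origin (TCP) lies on the mounting face of the last link; the fingertips stand 186 mm ahead of it and the grasp point (between the pads) lies 167 mm ahead of it; y points along the fingers, x is the direction in which the jaws open and shut, and the axes are right-handed (so a half turn about y gives the same grasp; the last joint's range is limited). The gripper opens to 93 mm and grips with 3 to 60 N. Pads are 15 mm wide; open, the fingers measure 128 mm over their backs; the gripper's body (75 mm by 188 mm) begins 65 mm behind the grasp point.
Start: joints at [1.035, 0.13, 1.488, -0, 1.523, -0.085], TCP at [0.261, 0.54, 0.405] pointing down, gripper open.
Joint ranges: [-2.96, 2.96], [-0.89, 2.26], [0.02, 2.5], [-1.34, 4.48], [0, 2.73], [-2.66, 2.66]. Speed limits (rad/s): [2.39, 2.39, 2.79, 3.14, 3.14, 3.14].

## Interface

Orientations are given as a rotation vector (axis times angle).
In Python, from plant import robot, imaging gives the robot as it stands.
- The arm moves only by the shell command python3 -m inch 'ROWS' [OPENING] [FORCE]. ROWS is JSON, a list of rows, each an object of numbers: "x", "y", "z": the shift along the tool's x, y, z in mm; "twist": the turn about the tool's y in rad. In form: [{"x": .., "y": .., "z": .., "twist": ..}, ...]. A call has 1 to 12 rows; each row shifts and turns the commanded pose from where the row before left it, along the tool's axes as they then stand; what a row does not reach is not made up. A row lasts 1/10 s, in which the tool goes at most 50 mm and 8.59 degrees, less where a joint would pass 70% of its speed; a pose out of reach is approached as far as the arm can. A call with a gripper value outside its range is refused whole. OPENING is the gripper command: -1 is shut, 1 is fully open, values between are in proportion, set as the call begins (- or left out, the last holds). The fingers move at their own pace and stop on an object; FORCE is the grip in N (left out, the last holds). Time passes only in rows, so rows that do not move let the fingers close. It gives the time, the measured TCP pose, the force and the opening at its end, in the units of the state.
- robot.read_state(): the state, without advancing time (a new reading comes with each control period).
- imaging.read_camera(name): name is "scene" or "side" or "wrist"; returns a dict with "color" (384x512x3 uint8, red, green, blue), "depth" (384x512 float32, m along the optical axis (not along the pixel's ray), 0 where there is no reading), "fx", "fy", "cx", "cy" (pixels), "rvec" (rotation vector, rad) and "tvec" (3), from world to camera coordinates, as OpenCV has them; the wrist camera has in their place "tool_from_camera" (4x4, takes a point from camera to tool coordinates, whose origin is the TCP and whose axes are the tool frame's). Camera axes: x right, y down, z forward; pixel columns grow to the right and rows downward; lengths in m; the calibration is good to about 2 mm. A picture is of the moment at which its call begins: read the wrist's pose just before it.
- robot.close_job(): hands the job in, once; it reports no verdict.
The state is a dict: "t": time; "q": joint angles; "dq": joint speeds; "joint_torque": joint torques, N m; "tool_pos": TCP position; "orientation": TCP orientation; "force": force on the tool from outside, world axes, zero at the start; "wrist_torque": the same for the moment, N m; "opening": finger opening in m.
Only numpy, scipy, OpenCV 4.12 (cv2) and the standard library are available. Lean on these libraries where they do the work, as an engineer would, in place of code of your own. Each camera call takes 0.05 s, during which the arm holds its last target.

## Task

Take the small capped flask that stands on the bench, set it upright on the sprung arms of the empty small clamp on the shaker platform, and press it straight down until the arms give with a snap and it sits fully home on the clamp's rubber pad. Do not let go then: finish with the gripper still on the flask, pressing it down firmly with about a kilo's push, because I will hook the retaining spring round the arms while you hold it. Leave the large flask, the jar, the wash bottle and the dishes standing where they are.

Things in the scene. Friction and masses are not known exactly. Their poses are not given: they have to be found in the camera images.
- flask: The flask to load: milky white conical flask with a grey cylindrical screw cap, the only small one on the bench; 118 mm tall, 100 to 200 g, round. Base 67 mm in diameter from 5 to 12 mm height (bottom edge bevelled to 58 mm), cone up to a 29 mm neck at 84 mm; cap 40 mm in diameter from 88 to 118 mm: grip it there. Origin: centre of the underside, z up.
- clamp: The empty small clamp, fixed on the shaker's platform in one of four places: round steel base 82 mm across, rubber pad, four sprung steel arms 13 mm wide, at 0, 90, 180 and 270 degrees about its axis. The arms are 56 mm high: they flare to a mouth about 77 mm across at the top and bend in to a throat 54 mm across at 42 mm height. Origin: on its axis at the platform's top, z up.
- clamp_seat (a point): Centre of the pad's top, 6 mm above the platform: the flask's underside must come here. z up. Set in the mouth, the flask stops about 40 mm above it; pushed, it spreads the arms: the push rises to 10 to 20 N, then falls suddenly to a few newtons at about 30 mm, and it slides easily down to the pad.
- clamp_pad: The rubber pad of the empty small clamp, 65 mm in diameter, 3 mm thick. Origin: centre of its underside, 3 mm above the platform's top.
- shaker: Parked orbital shaker, fixed, white housing 290 x 260 mm with a 280 x 280 mm aluminium platform whose top is 90 mm above the bench. It carries four clamps, two by two, 126 mm apart: the empty small one, an empty larger one, and two that hold flasks. Origin: centre of its underside.
- clamp_large: The empty larger clamp, in another of the four places: same build, base 100 mm in diameter, arms 65 mm high with a throat 70 mm across. Too wide for the small flask: not to be used. Origin: on its axis at the platform's top.
- clamp_b: Another small clamp on the platform, fixed, already taken by a capped flask of the same small kind that is held in it with its retaining spring (top of its cap 124 mm above the platform). Leave alone. Origin: on its axis at the platform's top.
- clamp_c: A third small clamp, likewise taken by a flask. Leave alone. Origin: on its axis at the platform's top.
- flask_large: Larger capped flask standing on the bench, base 85 mm in diameter, 145 mm tall. Leave alone. Origin: centre of its underside.
- jar: White jar, 68 mm in diameter, 85 mm tall, standing on the bench. Leave alone. Origin: centre of its underside.
- wash_bottle: Wash bottle with a bent spout, 72 mm in diameter, 210 mm tall, on the bench. Leave alone. Origin: centre of its underside.
- dishes: Stack of three round dishes, 92 mm in diameter, 45 mm tall, on the bench. Leave alone. Origin: centre of its underside.
Mind the look-alikes: they are no part of the job. What is shaped like the flask but green or red is not meant.

How it is judged:
On the way, in this order (a step that is already met when the one before it is completed fails the run):
1. the flask is held upright above the empty small clamp or on the tips of its arms (z of flask in the frame of clamp_seat above 0.03 m and horizontal distance between flask and clamp_seat below 0.012 m and angle between flask's own z axis and vertical below 0.2 rad and contact force between the fingers and flask above 0.5 N), for 0.1 s.
2. the flask has snapped through the arms and sits home on the pad (z of flask in the frame of clamp_seat between -0.004 and 0.003 m and horizontal distance between flask and clamp_seat below 0.005 m and angle between flask's own z axis and vertical below 0.08 rad), for 0.2 s.
At the end, for the whole second after the job is handed in: The flask is upright (0.08 rad) on the empty small clamp's pad, its underside within 5 mm sideways and 3 mm in height of the seat; the fingers are on it (over 3 N) and press it onto the pad with over 5 N; the large flask, jar, wash bottle and dishes are within 30 mm of their starts (all of step 2 and contact force between the fingers and flask above 3 N and contact force between flask and clamp_pad above 5 N and distance of each of flask_large, jar, wash_bottle, dishes from where it was at the start of the episode below 0.03 m); the arm keeps its last pose, push and grip.
It fails at once if the large flask, the jar, the wash bottle or the dishes are pushed about or knocked over (distance of any of flask_large, jar, wash_bottle, dishes from where it was at the start of the episode above 0.03 m or angle between any of flask_large, jar, wash_bottle, dishes's own z axis and vertical above 0.5 rad).
It also fails if it takes over 42 s, if anything falls off the work surface, if the arm or the gripper's body presses on something with over 40 N, if the wrist force passes 120 N, or if a joint passes its speed limit or range.

## Working session

There is one attempt and no reset: what is moved stays moved. The work goes in short steps, Python scripts to look and compute and a shell command to move; the robot and the scene stay as the last step left them, time stands still between calls to the robot, and variables do not carry over. Pictures are saved under pics/ and viewed, and the job is handed in when it is done.

```bash
ls; mkdir -p pics; cat > h.py <<'E'
import numpy as np, cv2
from scipy.spatial.transform import Rotation as R
from plant import robot, imaging
def grab(name, save=None):
    s=robot.read_state()
    c=imaging.read_camera(name)
    if name=='wrist':
        T=np.eye(4);T[:3,:3]=R.from_rotvec(s['orientation']).as_matrix();T[:3,3]=s['tool_pos']
        M=T@np.array(c['tool_from_camera'])
    else:
        W=np.eye(4);W[:3,:3]=R.from_rotvec(c['rvec']).as_matrix();W[:3,3]=c['tvec'];M=np.linalg.inv(W)
    c['M']=M
    d=c['depth'];v,u=np.mgrid[:d.shape[0],:d.shape[1]]
    P=np.stack([(u-c['cx'])/c['fx']*d,(v-c['cy'])/c['fy']*d,d],-1)
    c['W']=P@M[:3,:3].T+M[:3,3]; c['W'][d==0]=np.nan
    if save:
        cv2.imwrite(f'pics/{save}.png',c['color'][:,:,::-1]); np.savez(f'pics/{save}.npz',**{k:np.array(x) for k,x in c.items()})
    return c
E
python3 - <<'E'
from h import *
for n in ['scene','side','wrist']: grab(n,n+'0')
s=robot.read_state(); print(s)
E
```

```text
pics
{'t': 0.15, 'q': array([ 1.03462520e+00,  1.30988543e-01,  1.48900989e+00, -3.11788224e-05,
        1.52298566e+00, -8.54024578e-02]), 'dq': array([ 6.55713770e-05, -2.06577308e-03, -6.61382293e-03,  9.43678143e-04,
        7.01568744e-04,  5.15103205e-04]), 'joint_torque': array([ 4.60301162e-04, -5.60470748e+01, -4.92338526e+01,  7.67931947e-02,
        3.05460999e-02, -2.37343312e-05]), 'tool_pos': array([0.26129538, 0.53992968, 0.40393829]), 'orientation': array([-1.39003767, -0.87016736,  0.87217376]), 'force': array([0.19765317, 0.39704284, 0.35740948]), 'wrist_torque': array([0.0179587 , 0.03059029, 0.04905187]), 'opening': 0.09328266426031948}
```

View pics/scene0.png

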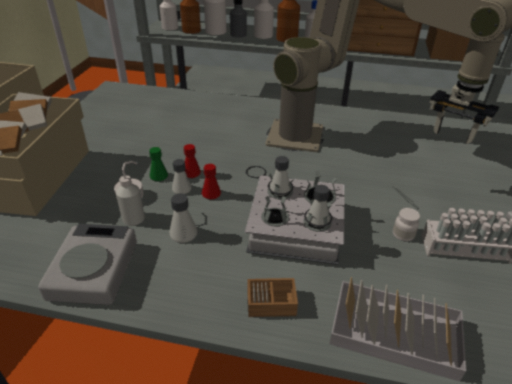

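View pics/side0.png

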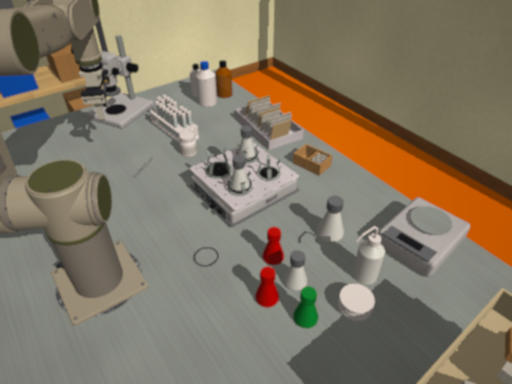

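View pics/wrist0.png

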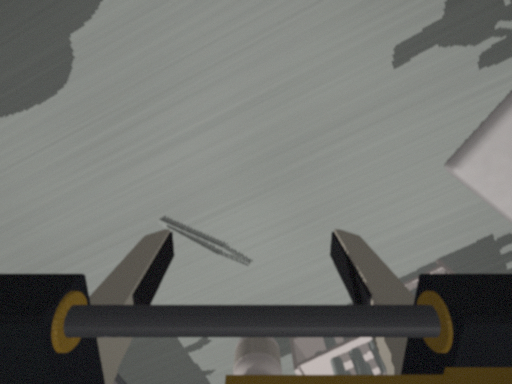

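```bash
python3 - <<'E'
from h import *
s=robot.read_state(); print(R.from_rotvec(s['orientation']).as_matrix().round(4))
for n in ['scene','side','wrist']:
    c=np.load(f'pics/{n}0.npz'); print(n,c['M'].round(3),c['fx'],c['cx'],c['cy'])
E
```

```text
[[ 4.357e-01 -7.000e-04 -9.001e-01]
 [ 9.001e-01 -1.200e-03  4.357e-01]
 [-1.400e-03 -1.000e+00  1.000e-04]]
scene [[-0.215  0.607 -0.765  1.595]
 [ 0.976  0.142 -0.163  0.16 ]
 [ 0.01  -0.782 -0.623  0.934]
 [ 0.     0.     0.     1.   ]] 430.0034109793649 252.79672108745226 196.3450835963763
side [[ 0.817 -0.385  0.43  -0.046]
 [-0.577 -0.532  0.62  -0.871]
 [-0.01  -0.755 -0.656  0.979]
 [ 0.     0.     0.     1.   ]] 408.26254269238217 253.44101813812642 192.59453935927905
wrist [[ 0.434  0.86   0.269  0.186]
 [ 0.901 -0.414 -0.131  0.576]
 [-0.001  0.299 -0.954  0.383]
 [ 0.     0.     0.     1.   ]] 310.1618146671613 251.623304950148 192.0125196521307
```

```bash
python3 - <<'E'
from h import *
a=np.load('pics/scene0.npz');b=np.load('pics/side0.npz')
for n,c,px in [('scene',a,dict(small=(181,165),smallcone=(181,187),large=(180,203),red1=(190,150),red2=(210,170),green=(156,152),wash=(128,188),jar=(408,215),spot1=(281,162),spot2=(320,192),emp=(320,190),emp2=(273,214))),
 ('side',b,dict(small=(297,259),large=(334,204),red1=(274,233),red2=(267,272),green=(307,292),wash=(370,238),jar=(188,135),dish=(357,299),em=(218,168),em2=(268,172)))]:
    for k,(u,v) in px.items(): print(n,k,c['W'][v,u].round(3))
A=cv2.resize(cv2.imread('pics/scene0.png')[150:270,140:360],None,fx=3.6,fy=3.6,interpolation=cv2.INTER_CUBIC)
cv2.imwrite('pics/cs.png',A)
A=cv2.resize(cv2.imread('pics/side0.png')[115:330,180:400],None,fx=2.75,fy=2.75,interpolation=cv2.INTER_CUBIC)
cv2.imwrite('pics/cd.png',A)
E
```

```text
scene small [ 0.48  -0.324  0.116]
scene smallcone [ 0.498 -0.325  0.036]
scene large [ 0.7   -0.245  0.142]
scene red1 [ 0.381 -0.327  0.114]
scene red2 [ 0.484 -0.222  0.115]
scene green [ 0.428 -0.434  0.118]
scene wash [ 0.662 -0.426  0.136]
scene jar [0.531 0.416 0.082]
scene spot1 [0.527 0.018 0.212]
scene spot2 [0.652 0.147 0.215]
scene emp [0.64  0.146 0.213]
scene emp2 [0.634 0.018 0.096]
side small [ 0.455 -0.349  0.118]
side large [ 0.668 -0.265  0.142]
side red1 [ 0.462 -0.238  0.12 ]
side red2 [ 0.363 -0.338  0.119]
side green [ 0.407 -0.446  0.118]
side wash [ 0.636 -0.434  0.161]
side jar [0.53  0.416 0.084]
side dish [ 0.54  -0.504  0.045]
side em [0.506 0.145 0.097]
side em2 [ 0.617 -0.001  0.121]
```

View pics/cs.png

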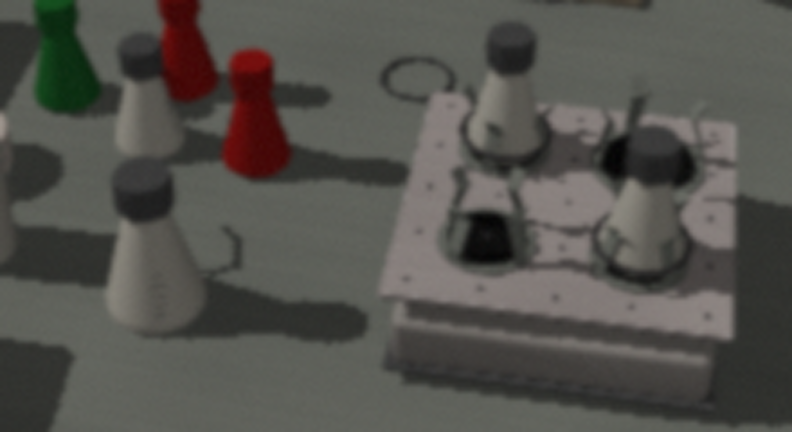

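View pics/cd.png

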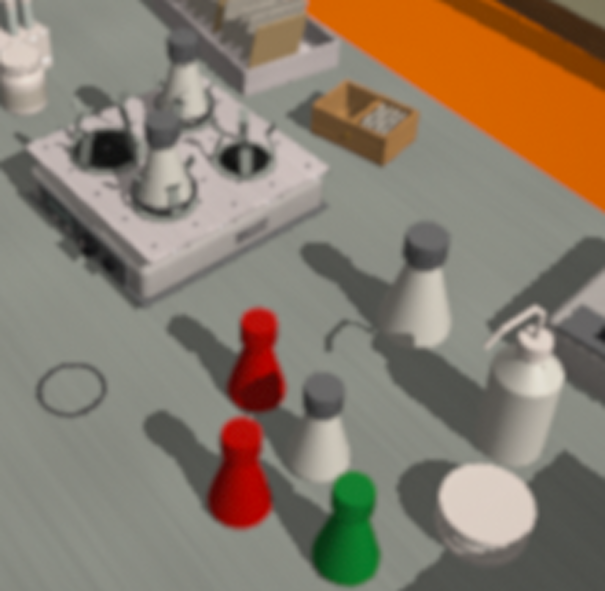

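Candidates by scene pixel: the small white flask with grey cap at (181,178), 118 mm tall; a large white flask at (182,218), 142 mm; reds at (190,160) and (210,182); and a green at (156,165). The small white one fits, and the crop confirms it (side view 297,271). For the clamps, scene (274,214) has the smaller pad and base, so it is the empty small one. (320,190) has the wide pad, so it is the larger one. Next I'll measure both precisely.

```bash
python3 - <<'E'
from h import *
from scipy.optimize import least_squares
a=np.load('pics/scene0.npz');b=np.load('pics/side0.npz')
def capfit(c0,zlo,zhi,r,cams):
    for n,c in cams:
        W=c['W'].reshape(-1,3); m=(np.hypot(W[:,0]-c0[0],W[:,1]-c0[1])<0.04)&(W[:,2]>zlo)&(W[:,2]<zhi)
        col=c['color'].reshape(-1,3)[m].astype(int); W=W[m]
        k=(col.max(1)-col.min(1)<50); W=W[k]
        top=W[W[:,2]>zhi-0.012]; side=W[W[:,2]<=zhi-0.006]
        f=lambda p:np.hypot(side[:,0]-p[0],side[:,1]-p[1])-r
        s=least_squares(f,c0,loss='soft_l1',f_scale=0.002)
        print(n,len(W),'top bbox mid',((np.percentile(top[:,:2],2,0)+np.percentile(top[:,:2],98,0))/2).round(4),'zmax',np.percentile(W[:,2],95).round(4),'fit',s.x.round(4),np.abs(s.fun).mean().round(4))
cams=[('scene',a),('side',b)]
print('flask');capfit([0.467,-0.335],0.09,0.125,0.02,cams)
print('B');capfit([0.515,0.018],0.186,0.222,0.02,cams)
print('C');capfit([0.64,0.146],0.186,0.222,0.02,cams)
# platform
for n,c in cams:
    W=c['W'].reshape(-1,3);m=(abs(W[:,2]-0.09)<0.006)&(W[:,0]>.35)&(W[:,0]<.8)&(W[:,1]>-.2)&(W[:,1]<.35)
    r=cv2.minAreaRect(W[m][:,:2].astype(np.float32)); print(n,'platform',r, np.median(W[m][:,2]))
E
```

```text
flask
scene 140 top bbox mid [ 0.4675 -0.3385] zmax 0.1195 fit [ 0.466  -0.3402] 0.0035
side 229 top bbox mid [ 0.4638 -0.3401] zmax 0.1203 fit [ 0.4651 -0.339 ] 0.0036
B
scene 170 top bbox mid [0.513 0.017] zmax 0.2146 fit [0.5118 0.0175] 0.0038
side 160 top bbox mid [0.5114 0.0162] zmax 0.2159 fit [0.5122 0.0183] 0.0036
C
scene 209 top bbox mid [0.6336 0.15  ] zmax 0.2145 fit [0.6318 0.1486] 0.0037
side 131 top bbox mid [0.6302 0.1473] zmax 0.2164 fit [0.6331 0.1493] 0.0033
scene platform ((0.5722204446792603, 0.08303742855787277), (0.28767916560173035, 0.28003042936325073), 2.765658378601074) 0.08884858465968559
side platform ((0.5728764533996582, 0.08392402529716492), (0.2848590612411499, 0.2881125211715698), 2.915719985961914) 0.0907410469202734
```

```bash
python3 -m inch '[{"y":-5,"twist":0.15},{"y":-5,"twist":0.15},{"y":-5,"twist":0.15},{"y":-5,"twist":0.15},{"y":-5,"twist":0.15},{"y":-5,"twist":0.15},{"y":-5,"twist":0.15},{"y":-5,"twist":0.15},{"y":-5,"twist":0.15},{"y":-5,"twist":0.15},{"y":-5,"twist":0.15},{"twist":0.15}]'
```

```text
$[0]: bad value
```

```bash
python3 -m inch '[{"y":-5,"twist":0.147},{"y":-5,"twist":0.147},{"y":-5,"twist":0.147},{"y":-5,"twist":0.147},{"y":-5,"twist":0.147},{"y":-5,"twist":0.147},{"y":-5,"twist":0.147},{"y":-5,"twist":0.147},{"y":-5,"twist":0.147},{"y":-5,"twist":0.147},{"y":-5,"twist":0.147},{"twist":0.147}]'
```

```text
$[0]: bad value
```

```bash
python3 -m inch '[{"x":0,"y":-5,"z":0,"twist":0.14}]'
```

```text
t: 0.25
tool_pos: [0.2612, 0.5398, 0.4084]
orientation: [-1.434, -0.762, 0.765]
force: [0.1, -0.2, -0.2]
opening: 0.093
```

```bash
python3 -m inch '[{"x":0,"y":-5,"z":0,"twist":0.147},{"x":0,"y":-5,"z":0,"twist":0.147},{"x":0,"y":-5,"z":0,"twist":0.147},{"x":0,"y":-5,"z":0,"twist":0.147},{"x":0,"y":-5,"z":0,"twist":0.147},{"x":0,"y":-5,"z":0,"twist":0.147},{"x":0,"y":-5,"z":0,"twist":0.147},{"x":0,"y":-5,"z":0,"twist":0.147},{"x":0,"y":-5,"z":0,"twist":0.147},{"x":0,"y":-5,"z":0,"twist":0.147},{"x":0,"y":0,"z":0,"twist":0.147},{"x":0,"y":0,"z":0,"twist":0.147}]' && python3 -m inch '[{"x":40,"y":0,"z":-6,"twist":0},{"x":40,"y":0,"z":-6,"twist":0},{"x":40,"y":0,"z":-6,"twist":0},{"x":40,"y":0,"z":-6,"twist":0},{"x":40,"y":0,"z":-6,"twist":0},{"x":40,"y":0,"z":-6,"twist":0},{"x":40,"y":0,"z":-6,"twist":0},{"x":40,"y":0,"z":-6,"twist":0}]'
python3 -c "
from h import *
s=robot.read_state();print(R.from_rotvec(s['orientation']).as_matrix().round(4),s['q'].round(3))"
```

```text
t: 1.45
tool_pos: [0.2614, 0.5401, 0.4596]
orientation: [-1.481, 0.618, -0.618]
force: [-0.5, -0.2, 0.2]
opening: 0.0932
t: 2.25
tool_pos: [0.4547, 0.2786, 0.4595]
orientation: [-1.483, 0.613, -0.613]
force: [0.6, 0.5, 0.4]
opening: 0.0935
[[ 7.082e-01 -3.000e-04  7.061e-01]
 [-7.061e-01 -1.000e-04  7.082e-01]
 [-1.000e-04 -1.000e+00 -3.000e-04]] [ 0.454 -0.067  1.591  0.     1.618  1.238]
```

```bash
python3 -m inch '[{"x":39,"y":0,"z":-6,"twist":0},{"x":39,"y":0,"z":-6,"twist":0},{"x":39,"y":0,"z":-6,"twist":0},{"x":39,"y":0,"z":-6,"twist":0},{"x":39,"y":0,"z":-6,"twist":0},{"x":39,"y":0,"z":-6,"twist":0},{"x":39,"y":0,"z":-6,"twist":0},{"x":39,"y":0,"z":-8,"twist":0},{"x":0,"y":0,"z":0,"twist":0},{"x":0,"y":0,"z":0,"twist":0}]'
python3 - <<'E'
from h import *
c=grab('wrist','w1')
P=c['M']; 
# project predicted seat
p=np.linalg.inv(P)@np.array([0.638,0.023,0.096,1]); print(p[:2]/p[2]*c['fx']+[c['cx'],c['cy']])
cv2.imwrite('pics/w1b.png',cv2.resize(c['color'][:,:,::-1],None,fx=1.5,fy=1.5))
E
```

```text
t: 3.25
tool_pos: [0.64, 0.0235, 0.4588]
orientation: [-1.482, 0.616, -0.613]
force: [-0.4, 0.7, -0.0]
opening: 0.0931
[250.67228604 173.65754923]
```

View pics/w1b.png

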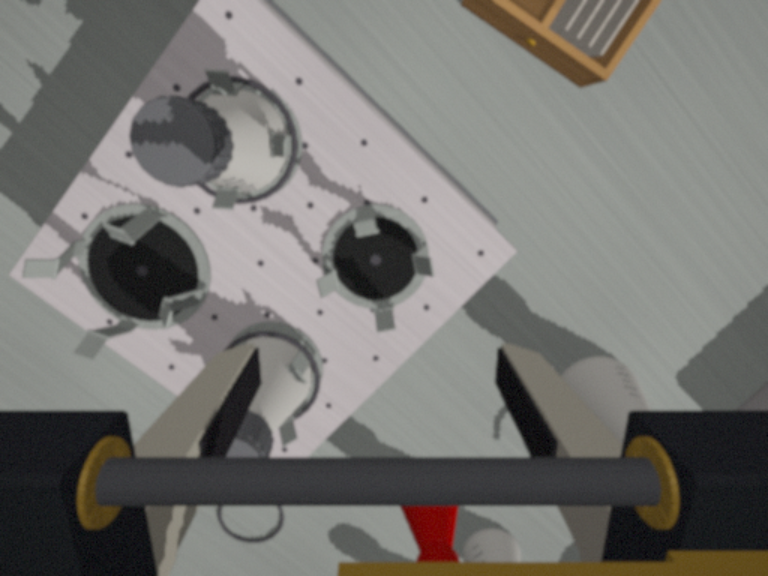

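The small clamp's pad centre is at wrist pixel (250,173), and I predicted (250.7,173.7). The wide-pad large clamp is at (95,180) and the two loaded clamps are beyond it. I'll refine the centre dot.

```bash
python3 - <<'E'
from h import *
c=np.load('pics/w1.npz'); g=cv2.cvtColor(c['color'],cv2.COLOR_RGB2GRAY)
m=np.zeros_like(g); m[135:212,208:292]=1
pad=((g<60)&(m>0)).astype(np.uint8)
n,l,st,ce=cv2.connectedComponentsWithStats(pad); i=1+np.argmax(st[1:,4]); print(st[i],ce[i])
cn,_=cv2.findContours((l==i).astype(np.uint8),0,1); h=cv2.convexHull(max(cn,key=len)); e=cv2.fitEllipse(h);print(e)
s=g[164:184,240:262].astype(float); b=np.clip(s-np.median(s)-8,0,None); v,u=np.mgrid[164:184,240:262]; dot=((b*u).sum()/b.sum(),(b*v).sum()/b.sum()); print('dot',dot)
M=c['M']
for px in [dot,e[0]]:
    d=M[:3,:3]@np.array([(px[0]-c['cx'])/c['fx'],(px[1]-c['cy'])/c['fy'],1]); t=(0.096-M[2,3])/d[2]; print((M[:3,3]+t*d).round(4))
print('red/flask pos', c['W'][365,327])
E
```

```text
[ 222  145   56   55 2081] [250.12686209 173.35800096]
((250.0211639404297, 171.63525390625), (53.84159469604492, 55.3489990234375), 96.41129302978516)
dot (np.float64(250.03857280617166), np.float64(172.82835101253616))
[0.6382 0.0242 0.096 ]
[0.6391 0.0252 0.096 ]
red/flask pos [ 0.48202767 -0.31467156  0.02673063]
```

```bash
python3 -m inch '[{"x":13,"y":0,"z":-38,"twist":0},{"x":13,"y":0,"z":-38,"twist":0},{"x":13,"y":0,"z":-38,"twist":0},{"x":13,"y":0,"z":-38,"twist":0},{"x":13,"y":0,"z":-38,"twist":0},{"x":13,"y":0,"z":-38,"twist":0},{"x":13,"y":0,"z":-38,"twist":0},{"x":13,"y":0,"z":-38,"twist":0},{"x":13,"y":0,"z":-38,"twist":0},{"x":13,"y":0,"z":-38,"twist":0},{"x":0,"y":0,"z":0,"twist":0},{"x":0,"y":0,"z":0,"twist":0}]'
python3 - <<'E'
from h import *
c=grab('wrist','w2')
p=np.linalg.inv(c['M'])@np.array([0.4655,-0.3395,0.118,1]); print(p[:2]/p[2]*c['fx']+[c['cx'],c['cy']],p[2])
cv2.imwrite('pics/w2b.png',cv2.resize(c['color'][:,:,::-1],None,fx=1.5,fy=1.5))
E
```

```text
t: 4.5
tool_pos: [0.4633, -0.3359, 0.4599]
orientation: [-1.482, 0.613, -0.613]
force: [0.6, 0.3, -0.6]
opening: 0.0927
[254.92223976 178.20074963] 0.3320258499087088
```

View pics/w2b.png

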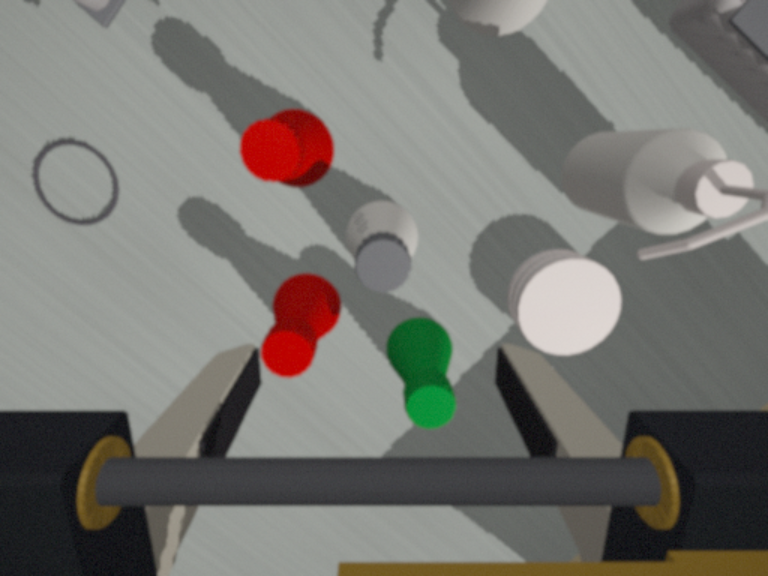

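```bash
python3 - <<'E'
from h import *
c=np.load('pics/w2.npz'); g=c['color'].astype(int); M=c['M']
W=c['W']
m=np.zeros(g.shape[:2],bool); m[155:200,230:280]=1
t=m&(abs(W[...,2]-0.118)<0.008)
p=W[t]; print(t.sum(), p.mean(0).round(4), ((np.percentile(p,2,0)+np.percentile(p,98,0))/2).round(4))
cn,_=cv2.findContours(t.astype(np.uint8),0,1); k=max(cn,key=len); (u,v),r=cv2.minEnclosingCircle(k); print(u,v,r)
d=M[:3,:3]@np.array([(u-c['cx'])/c['fx'],(v-c['cy'])/c['fy'],1]); q=(0.118-M[2,3])/d[2]; print((M[:3,3]+q*d).round(4))
# anything above 0.15 in view, in tool x/z relative to flask
f=np.array([0.466,-0.339]); hi=(W[...,2]>0.15)&(c['depth']>0.15)&(W[...,2]<0.24)
D=W[hi][:,:2]-f; x=(D[:,0]-D[:,1])*.7071; z=(D[:,0]+D[:,1])*.7071
k=np.abs(z)<0.05
print('tall: min x',x.min(), 'in body band', x[k].min() if k.any() else None, 'min dist',np.hypot(x,z).min())
print('spout',W[168,432],W[170,428])
E
```

```text
1090 [ 0.4664 -0.3384  0.1172] [ 0.4662 -0.3385  0.1156]
254.63482666015625 176.38014221191406 18.983264923095703
[ 0.4667 -0.3379  0.118 ]
tall: min x 0.14539968757155625 in body band 0.14539968757155625 min dist 0.14705384341027322
spout [ 0.58956016 -0.42611967  0.18284329] [ 0.58679045 -0.42668272  0.18023173]
```

```bash
python3 -m inch '[{"x":4,"y":15,"z":0.4,"twist":0},{"x":0,"y":35,"z":0,"twist":0},{"x":0,"y":35,"z":0,"twist":0},{"x":0,"y":35,"z":0,"twist":0},{"x":0,"y":30,"z":0,"twist":0},{"x":0,"y":20,"z":0,"twist":0},{"x":0,"y":13,"z":0,"twist":0},{"x":0,"y":6,"z":0,"twist":0},{"x":0,"y":0,"z":0,"twist":0},{"x":0,"y":0,"z":0,"twist":0}]'
python3 - <<'E'
from h import *
c=grab('wrist','w3');grab('side','s3')
A=cv2.resize(cv2.imread('pics/side3.png' if 0 else 'pics/s3.png')[180:340,210:400],None,fx=2.5,fy=2.5)
B=c['color'][:,:,::-1]; B=cv2.copyMakeBorder(B,0,16,0,0,0) if 0 else B
cv2.imwrite('pics/c3.png',A); cv2.imwrite('pics/w3b.png',B)
E
```

```text
t: 5.55
tool_pos: [0.4671, -0.3391, 0.2719]
orientation: [-1.483, 0.611, -0.614]
force: [-0.3, 0.2, 0.1]
opening: 0.0932
```

View pics/c3.png

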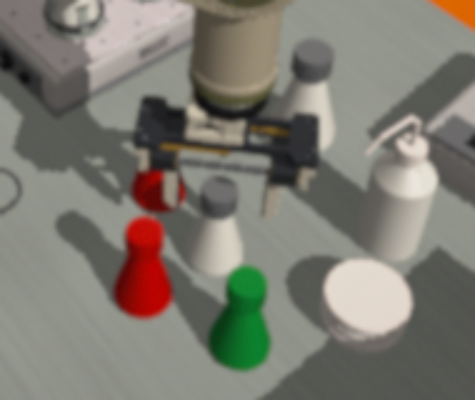

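View pics/w3b.png

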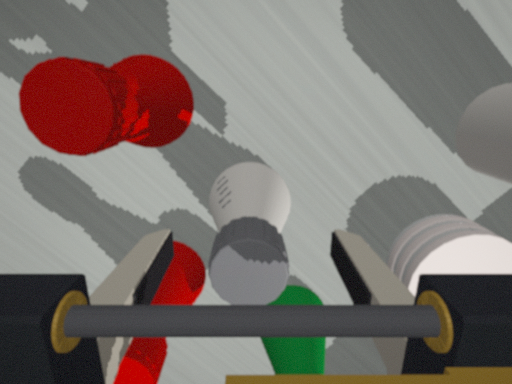

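```bash
python3 - <<'E'
from h import *
c=np.load('pics/w3.npz'); M=c['M']
s=robot.read_state(); T=R.from_rotvec(s['orientation']).as_matrix()
for off in [(0,.152,0),(0,.167,0),(.046,.167,0),(.046,.186,0),(-.046,.186,0)]:
    w=np.array(s['tool_pos'])+T@np.array(off); p=np.linalg.inv(M)@np.append(w,1); print(off,w.round(4),(p[:2]/p[2]*c['fx']+[c['cx'],c['cy']]).round(1))
W=c['W'];m=np.zeros(W.shape[:2],bool);m[215:305,205:295]=1
t=m&(abs(W[...,2]-0.118)<0.006);p=W[t];print(t.sum(),((np.percentile(p,1,0)+np.percentile(p,99,0))/2).round(4))
E
```

```text
(0, 0.152, 0) [ 0.4674 -0.3396  0.1203] [251.1 277.2]
(0, 0.167, 0) [ 0.4674 -0.3397  0.1053] [251.2 261.3]
(0.046, 0.167, 0) [ 0.5    -0.3721  0.1054] [337.9 261.5]
(0.046, 0.186, 0) [ 0.5    -0.3722  0.0864] [329.4 244.9]
(-0.046, 0.186, 0) [ 0.4349 -0.3072  0.0862] [173.1 244.6]
4619 [ 0.4666 -0.3383  0.1155]
```

```bash
python3 -m inch '[{"x":-1,"y":2,"z":0.4,"twist":0},{"x":0,"y":0,"z":0,"twist":0},{"x":0,"y":0,"z":0,"twist":0},{"x":0,"y":0,"z":0,"twist":0},{"x":0,"y":0,"z":0,"twist":0},{"x":0,"y":0,"z":0,"twist":0},{"x":0,"y":0,"z":0,"twist":0},{"x":0,"y":0,"z":0,"twist":0}]' -1 50
```

```text
t: 6.45
tool_pos: [0.4661, -0.338, 0.2687]
orientation: [-1.483, 0.613, -0.613]
force: [0.4, -0.0, -0.6]
opening: 0.0389
```

```bash
python3 -m inch '[{"x":0,"y":-10,"z":0,"twist":0},{"x":0,"y":-25,"z":0,"twist":0},{"x":0,"y":-35,"z":0,"twist":0},{"x":0,"y":-35,"z":0,"twist":0},{"x":0,"y":-35,"z":0,"twist":0},{"x":0,"y":-30,"z":0,"twist":0},{"x":0,"y":-15,"z":0,"twist":0},{"x":0,"y":0,"z":0,"twist":0}]'
python3 - <<'E'
from h import *
c=grab('side','s4')
cv2.imwrite('pics/s4b.png',cv2.resize(cv2.imread('pics/s4.png')[140:340,200:400],None,fx=2.5,fy=2.5))
E
```

```text
t: 7.25
tool_pos: [0.4664, -0.3383, 0.4567]
orientation: [-1.484, 0.609, -0.617]
force: [-0.5, 0.6, -0.9]
opening: 0.0394
```

View pics/s4b.png

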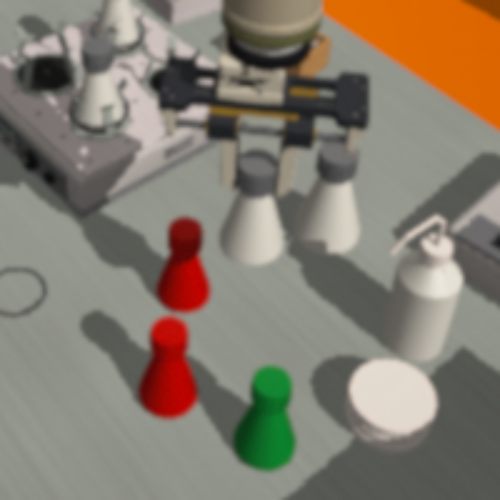

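```bash
python3 -m inch '[{"x":-7,"y":0,"z":20,"twist":0},{"x":-13,"y":0,"z":36,"twist":0},{"x":-13,"y":0,"z":36,"twist":0},{"x":-13,"y":0,"z":36,"twist":0},{"x":-13,"y":0,"z":36,"twist":0},{"x":-13,"y":0,"z":36,"twist":0},{"x":-13,"y":0,"z":36,"twist":0},{"x":-13,"y":0,"z":36,"twist":0},{"x":-13,"y":0,"z":36,"twist":0},{"x":-13,"y":0,"z":36,"twist":0},{"x":-10,"y":0,"z":33,"twist":0},{"x":0,"y":0,"z":0,"twist":0}]'
python3 -m inch '[{"x":0,"y":0,"z":0,"twist":0},{"x":0,"y":0,"z":0,"twist":0}]'
python3 - <<'E'
from h import *
s=robot.read_state();T=R.from_rotvec(s['orientation']).as_matrix();d=np.array([.6382,.0238,0])-np.array(s['tool_pos'])
print(T.round(4),(T.T@d*1000).round(1), s['force'],s['wrist_torque'])
g=grab('side','s5');grab('scene','c5');w=grab('wrist','w5')
A=cv2.resize(cv2.imread('pics/s5.png')[60:230,170:340],(400,400));B=cv2.resize(cv2.imread('pics/c5.png')[100:270,230:400],(400,400))
cv2.imwrite('pics/v5.png',np.hstack([A,B]))
E
```

```text
t: 8.5
tool_pos: [0.6381, 0.0275, 0.4498]
orientation: [-1.484, 0.614, -0.606]
force: [-0.7, 0.0, -2.1]
opening: 0.0395
t: 8.7
tool_pos: [0.6371, 0.0229, 0.4519]
orientation: [-1.484, 0.615, -0.611]
force: [0.6, -0.7, -2.0]
opening: 0.0391
[[ 7.077e-01 -2.900e-03  7.065e-01]
 [-7.065e-01 -3.000e-04  7.077e-01]
 [-1.800e-03 -1.000e+00 -2.300e-03]] [  1.  451.9   2.5] [ 0.58744257 -0.72036313 -1.98766974] [-0.03343251  0.08449853 -0.03566936]
```

View pics/v5.png

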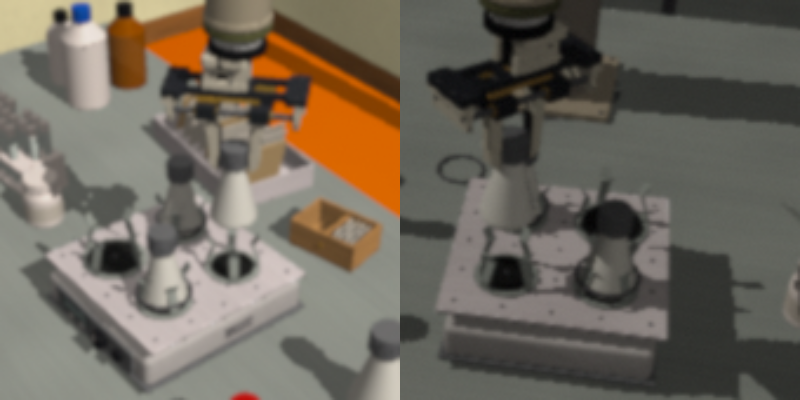

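View pics/w5.png

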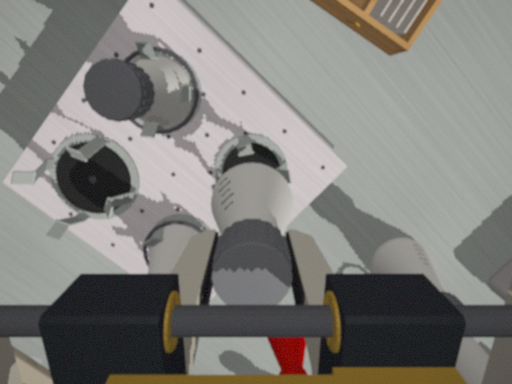

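```bash
python3 -m inch '[{"x":0.5,"y":8,"z":2,"twist":0},{"x":0,"y":12,"z":0,"twist":0},{"x":0,"y":10,"z":0,"twist":0},{"x":0,"y":6,"z":0,"twist":0},{"x":0,"y":2,"z":0,"twist":0},{"x":0,"y":0,"z":0,"twist":0},{"x":0,"y":0,"z":0,"twist":0},{"x":0,"y":0,"z":0,"twist":0}]'
python3 - <<'E'
from h import *
s=robot.read_state();T=R.from_rotvec(s['orientation']).as_matrix();print(T.round(4),s['force'])
u=np.array(s['tool_pos'])+T@[0,.2687,0]; print('underside',u.round(4),'err',(np.array([.6382,.0238,.096])-u).round(4))
g=grab('side','s6');grab('scene','c6');w=grab('wrist','w6')
W=w['W'];m=np.zeros(W.shape[:2],bool);m[215:305,205:300]=1
zc=u[2]+.118
t=m&(abs(W[...,2]-zc)<0.006);p=W[t];print(t.sum(),((np.percentile(p,1,0)+np.percentile(p,99,0))/2).round(4), zc)
A=cv2.resize(cv2.imread('pics/s6.png')[90:210,190:310],(400,400));B=cv2.resize(cv2.imread('pics/c6.png')[130:250,230:350],(400,400))
cv2.imwrite('pics/v6.png',np.hstack([A,B]))
E
```

```text
t: 9.65
tool_pos: [0.6394, 0.0247, 0.4165]
orientation: [-1.482, 0.612, -0.614]
force: [-0.2, 0.0, -2.0]
opening: 0.0392
[[ 7.082e-01  1.200e-03  7.061e-01]
 [-7.061e-01 -0.000e+00  7.082e-01]
 [ 8.000e-04 -1.000e+00  8.000e-04]] [-0.2442525   0.01976651 -2.02840556]
underside [0.6397 0.0247 0.1478] err [-0.0015 -0.0009 -0.0518]
4928 [0.6408 0.0253 0.265 ] 0.2657689955874817
```

View pics/v6.png

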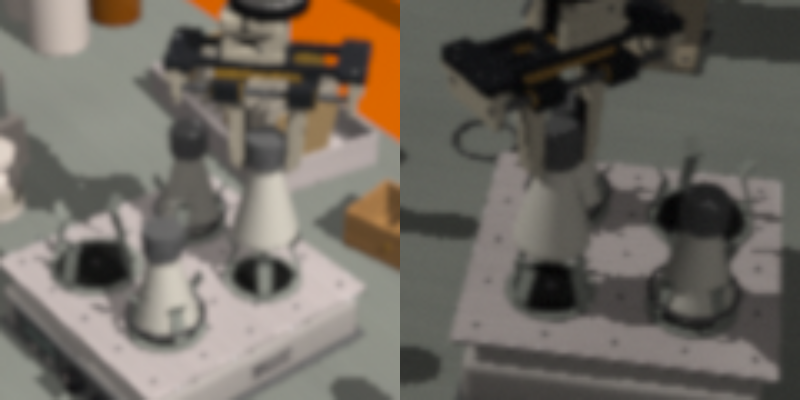

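```bash
python3 -m inch '[{"x":-0.4,"y":4,"z":-1.2,"twist":0},{"x":0,"y":3,"z":0,"twist":0},{"x":0,"y":0,"z":0,"twist":0}]'
python3 - <<'E'
from h import *
import time
for i in range(3):
    s=robot.read_state();T=R.from_rotvec(s['orientation']).as_matrix()
    u=np.array(s['tool_pos'])+T@[0,.2687,0]; print(s['t'],'underside',u.round(4),T[:,1].round(4),s['force'])
    imaging.read_camera('side')
E
python3 -m inch '[{"x":0,"y":3,"z":0,"twist":0},{"x":0,"y":2,"z":0,"twist":0},{"x":0,"y":0,"z":0,"twist":0}]'
python3 -c "
from h import *
s=robot.read_state();print(s['force'],s['wrist_torque'])"
```

```text
t: 10.1
tool_pos: [0.6379, 0.0241, 0.4078]
orientation: [-1.483, 0.614, -0.612]
force: [0.2, 0.7, -3.1]
opening: 0.0391
10.1 underside [0.6376 0.0241 0.1391] [-1.2e-03  1.0e-04 -1.0e+00] [ 0.18578675  0.66995294 -3.13562926]
10.15 underside [0.6377 0.0241 0.1394] [-9.e-04  1.e-04 -1.e+00] [ 0.65844325  0.27264772 -2.81338964]
10.2 underside [0.6379 0.0241 0.1397] [-6.e-04  0.e+00 -1.e+00] [-0.89211475  0.70067845 -1.12794128]
t: 10.55
tool_pos: [0.6382, 0.0241, 0.4039]
orientation: [-1.482, 0.612, -0.613]
force: [0.4, 0.1, -0.9]
opening: 0.0394
[ 0.37589225  0.08052396 -0.92528831] [ 0.0572334  -0.02473435  0.01515693]
```

```bash
python3 -m inch '[{"x":0,"y":2,"z":0,"twist":0},{"x":0,"y":2,"z":0,"twist":0},{"x":0,"y":0,"z":0,"twist":0}]'; python3 -m inch '[{"x":0,"y":2,"z":0,"twist":0},{"x":0,"y":2,"z":0,"twist":0},{"x":0,"y":0,"z":0,"twist":0}]'
```

```text
t: 10.85
tool_pos: [0.6384, 0.0241, 0.4011]
orientation: [-1.482, 0.611, -0.615]
force: [-0.1, 0.6, 5.8]
opening: 0.0395
t: 11.15
tool_pos: [0.6387, 0.0241, 0.399]
orientation: [-1.481, 0.609, -0.616]
force: [-2.0, 0.5, 12.3]
opening: 0.0393
```

```bash
python3 -m inch '[{"x":0,"y":2,"z":0,"twist":0},{"x":0,"y":2,"z":0,"twist":0},{"x":0,"y":0,"z":0,"twist":0}]'; python3 - <<'E'
from h import *
s=robot.read_state();T=R.from_rotvec(s['orientation']).as_matrix();u=np.array(s['tool_pos'])+T@[0,.2687,0]; print('underside',u.round(4),T[:,1].round(4),s['force'],s['wrist_torque'])
w=grab('wrist','w7');grab('side','s7')
W=w['W'];m=np.zeros(W.shape[:2],bool);m[215:305,205:300]=1
zc=u[2]+.118
t=m&(abs(W[...,2]-zc)<0.008);p=W[t];print(t.sum(),((np.percentile(p,1,0)+np.percentile(p,99,0))/2).round(4),np.median(p[:,2]), zc)
E
```

```text
t: 11.45
tool_pos: [0.6385, 0.0241, 0.3939]
orientation: [-1.481, 0.61, -0.615]
force: [0.7, 1.4, 2.7]
opening: 0.0392
underside [0.6395 0.0241 0.1252] [ 0.0037 -0.     -1.    ] [0.6614516  1.44497524 2.73542558] [0.16053349 0.08901713 0.01107379]
5219 [0.6409 0.0248 0.2426] 0.24251460793544674 0.2431900806196527
```

The push rose to about 14 N, then dropped with the underside about 29 mm above the seat, so it has snapped through. The cap hasn't slipped in the jaws. Now I'll slide it down.

```bash
python3 -m inch '[{"x":0,"y":4,"z":0,"twist":0},{"x":0,"y":4,"z":0,"twist":0},{"x":0,"y":4,"z":0,"twist":0},{"x":0,"y":4,"z":0,"twist":0},{"x":0,"y":4,"z":0,"twist":0},{"x":0,"y":0,"z":0,"twist":0},{"x":0,"y":0,"z":0,"twist":0}]'; python3 -m inch '[{"x":0,"y":3,"z":0,"twist":0},{"x":0,"y":2,"z":0,"twist":0},{"x":0,"y":0,"z":0,"twist":0}]'
```

```text
t: 12.25
tool_pos: [0.6378, 0.024, 0.3707]
orientation: [-1.483, 0.614, -0.612]
force: [1.6, 1.5, -5.1]
opening: 0.0392
t: 12.55
tool_pos: [0.6381, 0.024, 0.3665]
orientation: [-1.483, 0.613, -0.613]
force: [-0.0, 0.6, -3.4]
opening: 0.0399
```

```bash
python3 -m inch '[{"x":0,"y":2,"z":0,"twist":0},{"x":0,"y":0,"z":0,"twist":0},{"x":0,"y":0,"z":0,"twist":0}]'; python3 -m inch '[{"x":0,"y":2,"z":0,"twist":0},{"x":0,"y":0,"z":0,"twist":0},{"x":0,"y":0,"z":0,"twist":0}]'
```

```text
t: 12.85
tool_pos: [0.6381, 0.0241, 0.3648]
orientation: [-1.482, 0.613, -0.613]
force: [1.3, 1.2, -2.0]
opening: 0.0394
t: 13.15
tool_pos: [0.6382, 0.0242, 0.3647]
orientation: [-1.482, 0.612, -0.614]
force: [-2.7, 1.4, 7.1]
opening: 0.0394
```

```bash
python3 -m inch '[{"x":0,"y":0.8,"z":0,"twist":0},{"x":0,"y":0,"z":0,"twist":0},{"x":0,"y":0,"z":0,"twist":0},{"x":0,"y":0,"z":0,"twist":0}]'; python3 - <<'E'
from h import *
for i in range(4):
    s=robot.read_state();T=R.from_rotvec(s['orientation']).as_matrix();u=np.array(s['tool_pos'])+T@[0,.2687,0]; print('underside',u.round(4),T[:,1].round(4),s['force'].round(1),s['wrist_torque'].round(2))
    w=grab(['wrist','side','scene','side'][i],['w8','s8','c8','s9'][i])
w=np.load('pics/w8.npz');W=w['W'];m=np.zeros(W.shape[:2],bool);m[215:305,205:300]=1
t=m&(abs(W[...,2]-.214)<0.008);p=W[t];print(t.sum(),((np.percentile(p,1,0)+np.percentile(p,99,0))/2).round(4),np.median(p[:,2]))
A=cv2.resize(cv2.imread('pics/s8.png')[90:210,190:310],(400,400));B=cv2.resize(cv2.imread('pics/c8.png')[130:250,230:350],(400,400))
cv2.imwrite('pics/v8.png',np.hstack([A,B]))
E
```

```text
t: 13.55
tool_pos: [0.6382, 0.0242, 0.3647]
orientation: [-1.482, 0.611, -0.614]
force: [-4.9, 0.9, 11.0]
opening: 0.0395
underside [0.6388 0.0243 0.096 ] [ 2.2e-03  2.0e-04 -1.0e+00] [-4.9  0.9 11. ] [ 0.43  1.31 -0.02]
underside [0.6388 0.0242 0.096 ] [ 2.2e-03  2.0e-04 -1.0e+00] [-5.7  1.4 11.6] [ 0.45  1.35 -0.03]
underside [0.6388 0.0243 0.096 ] [ 2.2e-03  2.0e-04 -1.0e+00] [-4.6  1.3 11.5] [ 0.43  1.31 -0.03]
underside [0.6387 0.0243 0.096 ] [ 2.1e-03  2.0e-04 -1.0e+00] [-6.1  0.4 11.5] [ 0.46  1.29 -0.03]
5211 [0.6404 0.0249 0.2134] 0.21335857816027382
```

View pics/v8.png

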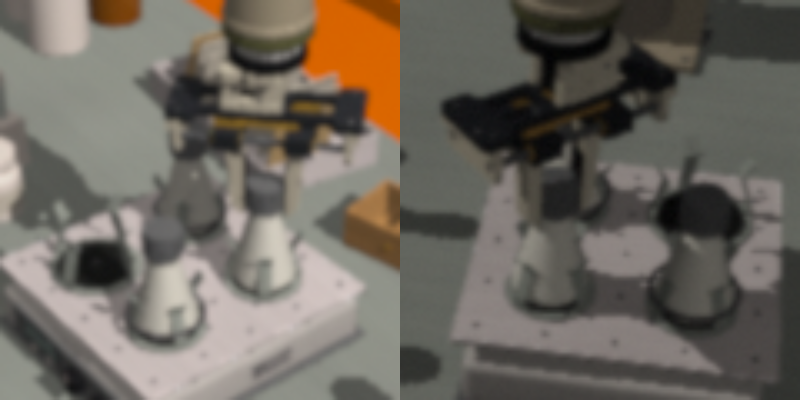

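View pics/w8.png

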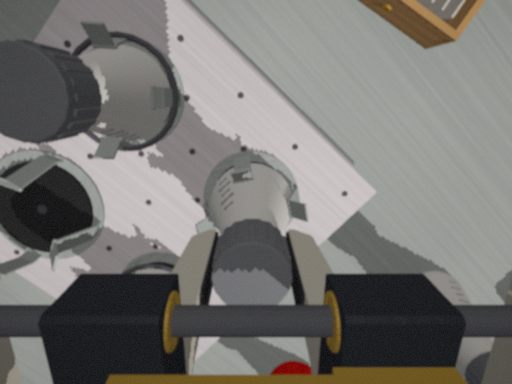

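The pictures show the flask at the same height as the loaded neighbours: cap at (262,190) against (165,235) in the side crop, with the arms round its base. The jaws are still on the cap. One quick check that the bystanders haven't moved, then hand in.

```bash
python3 - <<'E'
from h import *
a=np.load('pics/side0.npz');b=np.load('pics/s9.npz')
for n,(u,v) in dict(large=(334,204),wash=(370,238),jar=(188,135),dish=(357,299)).items():
    f=lambda c:np.nanmedian(c['W'][v-3:v+4,u-3:u+4].reshape(-1,3),0)
    print(n,((f(b)-f(a))*1000).round(1))
s=robot.read_state(); print(s['t'],s['force'].round(1),s['opening'])
robot.close_job()
E
```

```text
large [-0.7 -0.2 -0.2]
wash [ 1.1 -0.1  0.2]
jar [-0.8 -2.   0.5]
dish [0.6 0.3 1. ]
13.75 [-3.8  1.3 12. ] 0.039311889820402464
the job is handed in; nothing more can be done
```

The small flask is in the empty small clamp, fully home on the rubber pad, with the gripper still on its cap and pressing down. I handed the job in at 13.75 s; it gives no verdict, so what follows is from my own readings.

- **Snap:** the push rose to about 14 N, then dropped with the underside about 29 mm above the pad. From there it slid down easily.
- **Seat:** the underside is at z = 0.096 m, about 1 mm to the side of the pad centre I measured. The gripper is tilted about 2 mrad, and the camera shows the cap top at 0.213 m (0.214 m expected), so it has not slipped in the jaws.
- **Hold:** the grip is set to 50 N. The wrist reads about 12 N upward, or roughly 13–14 N once the flask's weight is allowed for, so a little over a kilo. The force on the pad itself was not measured.
- **Bystanders:** the large flask, jar, wash bottle and dishes show no shift over about 2 mm, which is within camera error.

One check was not clean: a sideways load of about 4–6 N and a wrist moment of about 1.3 N m remain, meaning the arm pushes the cap slightly toward +x. The readings were steady, so I left it.

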